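# Hold the suction-box cover over its screw holes

## Robot

A 7-joint arm with a two-finger parallel gripper is mounted at the origin on the work surface. World frame = base frame: x ahead of the robot, y to its left, z up, the work surface at z = 0. Lengths are in m, angles in rad, forces in N, time in s.
With the tool pointing down it reaches from about 0.4 to 0.9 m from the base axis. Payload 5.6 kg.
Tool frame: the origin (TCP) lies midway between the tips of the shut fingers; the grasp point (between the pads) lies 19 mm behind it; z points along the fingers, y is the line along which they close (so a half turn about z gives the same grasp; the last joint's range is limited). The gripper opens to 92 mm and grips with 3 to 60 N. Pads are 20 mm wide; open, the fingers measure 128 mm over their backs; the gripper's body (75 mm by 189 mm) begins 69 mm behind the grasp point.
Start: joints at [-1.16, 0.468, -0.012, 1.603, 0.006, 1.071, -0.056], TCP at [0.285, 0.584, 0.215] pointing down, gripper open.
Joint ranges: [-2.53, 2.53], [-0.31, 2.02], [-1.57, 1.55], [0.28, 2.44], [-1.29, 4.43], [0.15, 1.84], [-2.92, 2.92]. Speed limits (rad/s): [2.57, 2.57, 3.14, 3.14, 3.14, 3.14, 3.14].

## Interface

Orientations are given as a 3x3 rotation matrix whose columns are the frame's x, y, z axes.
In Python, from station import env, effector, solver, viewer, workorder, search_frame, tip_of gives the robot as it stands. Calls block until the motion is done:
- env.reach(position, orientation): joint-space move of the TCP to a pose.
- env.movel(position, frame=None, rate=0.15): straight line of the TCP; frame=None keeps the orientation; rate is the mean speed in m/s.
- env.goto_joints(angles): joint-space move.
- effector.release() and effector.grasp(squeeze=None): open the fingers fully, or close them until they stop; squeeze is the grip in N (None keeps the last).
- env.pause(seconds).
- solver.inverse_kinematics(position, orientation): joint angles nearest the present ones, or None.
- env.sense(): the state.
- viewer.read_camera(name): name is "scene" or "top" or "wrist"; returns (picture, depth): 384x512x3 uint8, red, green, blue; 384x512 float32, m along the optical axis (not along the pixel's ray), 0 where there is no reading.
- viewer.camera_info(name): a dict with "intrinsics" (3x3 intrinsics, pixels), "eye" and "rotation" of the camera in the world; the wrist camera has in their place "T_tool_cam" (4x4, takes a point from camera to tool coordinates, whose origin is the TCP and whose axes are the flange's). Camera axes: x right, y up, looking along -z (the intrinsics and any distortion apply to the point x, -y, -z); pixel columns grow to the right and rows downward; lengths in m; the calibration is good to about 2 mm. A picture is of the moment at which its call begins: read the wrist's pose just before it. camera_info takes no time and is no camera call.
A pose or a line that the arm cannot do raises env.PlanningError and nothing moves.
- workorder.finish_job(): hands the job in; it is judged then, once.
Trained networks look in the newest picture that a camera, given by its name, has taken for a name from the list of things; names that differ only in an ending like _2 or _b are one class to them, and where a whole thing is asked for, a point or a joint stands for the part that bears it (a point fixed in the world has none). Each returns a list of dicts, best first, with "score" (0 to 1); they miss things now and then, are a little off and sometimes report something else, mostly with a low value. They report only what shows in the picture. A call takes as long as a camera call. They do not tell look-alikes from the thing itself.
- search_frame(camera, name): "at" ([x, y, z] in m, in world coordinates, good to about 4 mm: the middle of the surface that is visible of it).
- tip_of(camera, name): "at" ([x, y, z] in m, in world coordinates, good to about 4 mm: a listed point, or the origin of a listed thing).
The state is a dict: "t": time; "joint_positions": joint angles; "joint_velocities": joint speeds; "tau": joint torques, N m; "ee_pos": TCP position; "tcp_rot": TCP orientation; "wrist_force": force on the tool from outside, world axes, zero at the start; "moment": the same for the moment, N m; "gripper_width": finger opening in m; "grasp_force": force on a finger pad.
Only numpy, scipy, OpenCV 4.12 (cv2) and the standard library are available. Lean on these libraries where they do the work, as an engineer would, in place of code of your own. Each camera call takes 0.05 s, during which the arm holds its last target. There are 200 camera calls.

## Task

On the dental bench, hold the aluminium cover plate ready for its screws: first lift the plaster tooth model off the top of the grey suction box and stand it upright on the plywood board, then pick up the plate and hold it level and still, hovering about 2 cm above the box, with its three holes in line with the three threaded brass holes below, so that a screw could drop straight through each. Never let the plate touch the box, do not tip the model over, and leave the jar, the tweezers and the other model where they are. Finish while holding the plate there: do not set it down or let go.

Things in the scene. Friction and masses are not known exactly. Their poses are not given: they have to be found in the camera images.
- box: grey metal suction box, fixed on the mat, 120 (x) x 160 (y) x 50 mm high; origin at the centre of its underside, z up. Flat top with a 30 x 44 mm opening in the middle and three threaded brass inserts (18 mm across, 8 mm bore): two at the -x edge's corners, one mid +x edge. A black hose stub, 44 mm thick, sticks out 22 mm on the +x side, below the top.
- box_hole0 (a point): mouth of the box's threaded hole at (-40, -60, 50) mm in the box frame
- box_hole1 (a point): mouth of the box's threaded hole at (-40, 60, 50) mm in the box frame
- box_hole2 (a point): mouth of the box's threaded hole at (40, 0, 50) mm in the box frame
- cover: loose aluminium plate lying on the mat, handle up, 110 (x) x 150 (y) x 5 mm, 0.2 to 0.33 kg; origin at the centre of its underside, z up. Three 16 mm through holes in the box's pattern: two at the -x edge's corners, one mid +x edge; fits one way only, plate x along box x. On its middle a rib handle, 14 mm thick (x), 64 mm long (y), from 5 to 35 mm above the underside.
- cover_hole0 (a point): lower mouth of the plate's hole at (-40, -60, 0) mm in the plate frame
- cover_hole1 (a point): lower mouth of the plate's hole at (-40, 60, 0) mm in the plate frame
- cover_hole2 (a point): lower mouth of the plate's hole at (40, 0, 0) mm in the plate frame
- model: the plaster tooth model standing loose on top of the box, 0.12 to 0.2 kg; origin at the centre of its underside, z up. Blue base 52 (x) x 64 (y) x 12 mm high, tan stone block above it 48 (x) x 60 (y) mm from 12 to 36 mm high, arch of teeth on top up to 44 mm
- board: flat square plywood board, fixed on the mat, 140 x 140 x 15 mm; origin at the centre of its underside, its top 15 mm above. It lies on one side of the box, the cover plate on the other, either way round
- other_model: bystander: a second tooth model of the same shape, standing on the mat beyond the box; origin at the centre of its underside
- jar: bystander: white jar, 54 mm across, 58 mm tall, on the mat beyond the box; origin at the centre of its underside
- tweezers: bystander: steel tweezers, 160 mm long, lying on the mat beyond the box; origin near the middle, at the underside
Mind the look-alikes: they are no part of the job. What is shaped like the cover but purple is not meant. Leave any purple look-alike of the model alone.

How it is judged:
On the way:
1. the model stands upright, released, on the plywood board (x of model in the frame of board between -0.06 and 0.06 m and y of model in the frame of board between -0.06 and 0.06 m and z of model in the frame of board between 0.011 and 0.019 m and angle between model's own z axis and vertical below 0.12 rad and contact force between model and the fingers below 0.05 N and linear speed of model below 0.02 m/s), for 0.2 s.
At the end, for the whole second after the job is handed in: Gripper holds the plate still and level (0.12 rad), each hole within 4 mm horizontally of its threaded hole and 8 to 35 mm above it, plate touching neither box nor model; model upright (0.12 rad), released, on the board, within 60 mm of its centre along each side (all of step 1 and horizontal distance between cover_hole0 and box_hole0 below 0.004 m and z of cover_hole0 in the frame of box_hole0 between 0.008 and 0.035 m and horizontal distance between cover_hole1 and box_hole1 below 0.004 m and z of cover_hole1 in the frame of box_hole1 between 0.008 and 0.035 m and horizontal distance between cover_hole2 and box_hole2 below 0.004 m and z of cover_hole2 in the frame of box_hole2 between 0.008 and 0.035 m and angle between cover's own z axis and vertical below 0.12 rad and contact force between cover and the fingers above 1 N and contact force between cover and box below 0.05 N and contact force between cover and model below 0.05 N and linear speed of cover below 0.02 m/s and angular speed of cover below 0.15 rad/s); the arm keeps its last pose, push and grip.
It fails at once if the cover plate touches the box (contact force between cover and box above 0.5 N).
It fails at once if the model is tipped over (angle between model's own z axis and vertical above 0.6 rad).
It fails at once if a bystander is disturbed (distance of any of other_model, jar, tweezers from where it was at the start of the episode above 0.015 m).
It also fails if it takes over 69 s, if anything falls off the work surface, if the arm or the gripper's body presses on something with over 40 N, if the wrist force passes 120 N, or if a joint passes its speed limit or range.

## Working session

There is one attempt and no reset: what is moved stays moved. The work goes in short steps, each a Python script; the robot and the scene stay as the last script left them, time stands still between calls to the robot, and variables do not carry over. Pictures are saved under pics/ and viewed, at most 10 in all, crops included, and the job is handed in when it is done.

```bash
ls; mkdir -p pics; cat > h.py <<'E'
import numpy as np, cv2
from station import env, effector, solver, viewer, workorder, search_frame, tip_of
def cam(name):
    s=env.sense(); im,d=viewer.read_camera(name); i=viewer.camera_info(name)
    K=np.array(i["intrinsics"])
    if "eye" in i: R=np.array(i["rotation"]);e=np.array(i["eye"])
    else:
        T=np.array(i["T_tool_cam"]);Rt=np.array(s["tcp_rot"]); R=Rt@T[:3,:3]; e=np.array(s["ee_pos"])+Rt@T[:3,3]
    v,u=np.mgrid[:d.shape[0],:d.shape[1]]
    P=np.stack([(u-K[0,2])/K[0,0]*d,-(v-K[1,2])/K[1,1]*d,-d],-1)@R.T+e
    P[d==0]=np.nan
    return im,d,P
def save(n,im,s=1.0): cv2.imwrite("pics/"+n,cv2.resize(im[...,::-1],None,fx=s,fy=s,interpolation=cv2.INTER_CUBIC))
E
python3 - <<'E'
from h import *
for c in("scene","top"):
    im,d,P=cam(c); np.savez(c+".npz",im=im,d=d,P=P); save(c+".png",im,1.5)
    i=viewer.camera_info(c); print(c,i)
    for n in["box","cover","model","board","other_model","jar","tweezers"]:
        print(n,[(np.round(r["at"],3).tolist(),round(r["score"],2)) for r in search_frame(c,n)])
print(env.sense()["t"])
E
```

```text
pics
scene {'intrinsics': array([[384.6824024 ,   0.        , 257.31474821],
       [  0.        , 384.6824024 , 190.38228375],
       [  0.        ,   0.        ,   1.        ]]), 'eye': array([1.0015083 , 0.74898998, 0.9262464 ]), 'rotation': array([[-0.81318623, -0.42438003,  0.3982835 ],
       [ 0.58182629, -0.60966064,  0.53832338],
       [ 0.01436408,  0.66948897,  0.7426831 ]])}
box [([0.568, -0.012, 0.055], 0.9), ([0.442, 0.301, 0.006], 0.3)]
cover [([0.347, 0.64, 0.005], 0.95), ([0.442, 0.302, 0.006], 0.69)]
model [([0.549, -0.001, 0.089], 0.76), ([0.629, 0.129, 0.042], 0.69)]
board [([0.5, -0.257, 0.02], 0.58)]
other_model [([0.704, -0.188, 0.036], 0.6)]
jar [([0.728, 0.254, 0.053], 0.91)]
tweezers [([0.736, -0.007, 0.009], 0.51)]
top {'intrinsics': array([[410.28402163,   0.        , 255.72243232],
       [  0.        , 410.28402163, 199.21536393],
       [  0.        ,   0.        ,   1.        ]]), 'eye': array([0.4628573 , 0.14914731, 1.48326351]), 'rotation': array([[-0.0240243 ,  0.9975716 , -0.06537379],
       [-0.99969427, -0.02358995,  0.00740806],
       [ 0.0058479 ,  0.06553177,  0.99783335]])}
box [([0.542, -0.044, 0.054], 0.93)]
cover [([0.335, 0.634, 0.004], 0.98), ([0.436, 0.294, 0.006], 0.88)]
model [([0.623, 0.117, 0.038], 0.63), ([0.545, -0.017, 0.085], 0.62)]
board [([0.494, -0.265, 0.017], 0.9)]
other_model [([0.697, -0.196, 0.042], 0.6), ([0.437, 0.295, 0.007], 0.27)]
jar [([0.709, 0.24, 0.064], 0.65)]
tweezers [([0.74, -0.005, 0.012], 0.43)]
0.8
```

View pics/top.png

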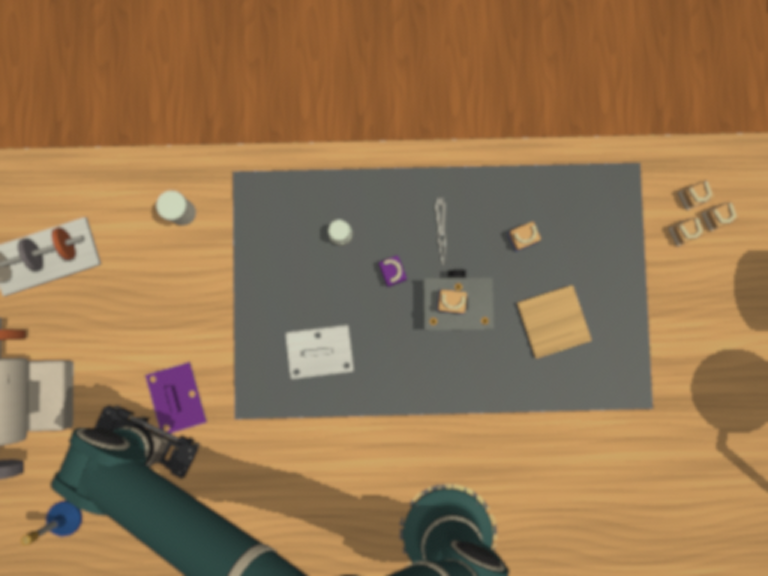

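View pics/scene.png

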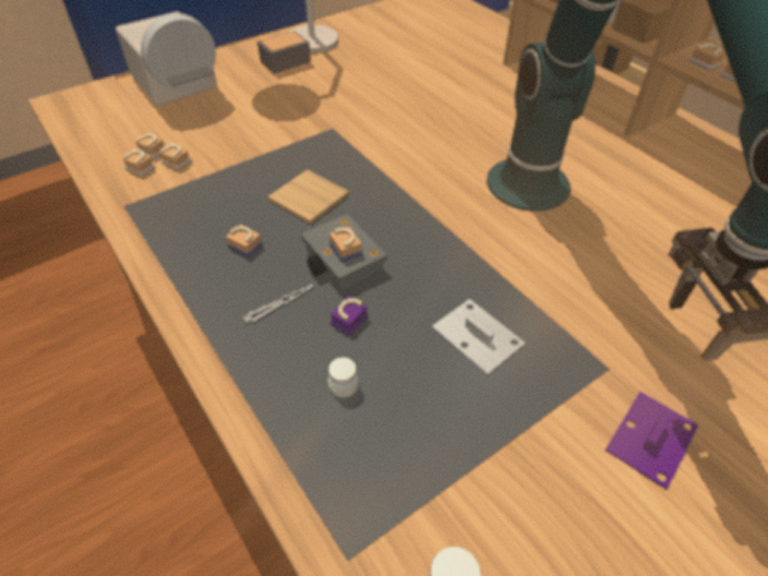

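Top view (enlarged pixels):
- **Cover:** aluminium plate at (319,352). The look-alike is the purple plate at (176,398).
- **Model:** the tan one on the box at (453,300). The others are purple at (392,270) and the bystander at (525,235).
- **Board:** at (554,321).

I choose the aluminium plate and the tan model on the box. Next I take close looks with the wrist camera.

```bash
python3 - <<'E'
from h import *
i=viewer.camera_info("wrist"); print(i); print(np.round(env.sense()["tcp_rot"],3))
R=np.array([[0,1,0],[1,0,0],[0,0,-1.]])  # tool y along world x
print(solver.inverse_kinematics([0.55,-0.02,0.35],R), solver.inverse_kinematics([0.55,-0.02,0.35],R@np.diag([-1,-1,1])))
try: env.reach([0.47,-0.02,0.37],R)
except env.PlanningError as e:
    print(e); R=R@np.diag([-1,-1,1.]); env.reach([0.55,-0.02,0.37],R)
im,d,P=cam("wrist"); np.savez("w1.npz",im=im,d=d,P=P); save("w1.png",im,1.5)
s=env.sense(); print(s["t"],np.round(s["joint_positions"],2),s["ee_pos"])
E
```

```text
{'intrinsics': array([[265.91833991,   0.        , 258.54976337],
       [  0.        , 265.91833991, 192.29806809],
       [  0.        ,   0.        ,   1.        ]]), 'T_tool_cam': array([[ 9.17350725e-04,  9.61523240e-01,  2.74722072e-01,
         7.64824497e-02],
       [ 9.99999579e-01, -8.92018883e-04, -2.17141095e-04,
        -6.52217200e-04],
       [ 3.62710670e-05,  2.74722156e-01, -9.61523653e-01,
        -1.71290159e-01],
       [ 0.00000000e+00,  0.00000000e+00,  0.00000000e+00,
         1.00000000e+00]])}
[[-0.899  0.438  0.   ]
 [ 0.438  0.899  0.   ]
 [-0.     0.    -1.   ]]
[-0.54001012  0.1923917   0.60804258  1.70956117 -0.11442689  1.27531963
  0.09278379] [-1.05031785  0.40796013  1.37388442  1.73159248 -0.41061795  1.34530842
 -2.73808502]
3.1667 [-0.62 -0.    0.6   1.85  0.    1.3  -0.02] [ 0.47013725 -0.01895546  0.36968809]
```

View pics/w1.png

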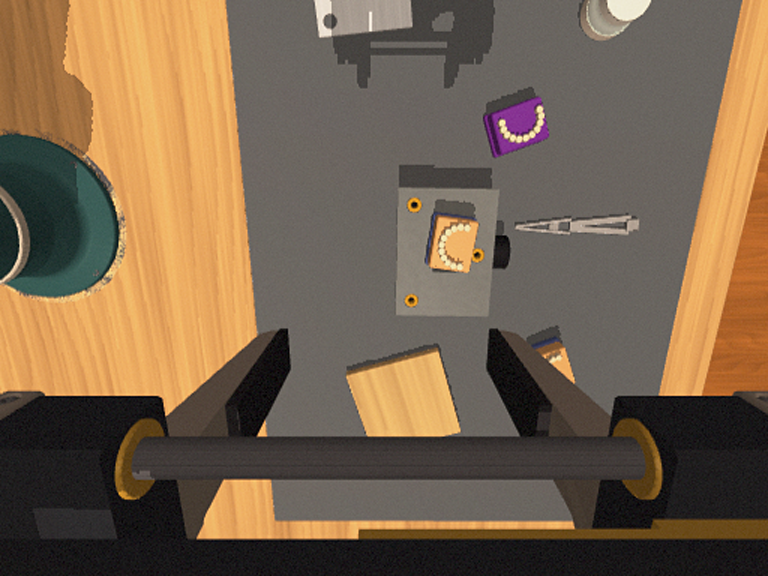

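The wrist view shows the box with the tan model at (452,243). The brass inserts are at (414,204), (411,300) and (477,255), the board at (405,392), the purple model at (517,125), and the plate at the top edge. The chosen model is confirmed as tan and on the box.

```bash
cat >> h.py <<'E'
def rect(P,m):
    q=P[m][:,:2].astype(np.float32); (c,s,a)=cv2.minAreaRect(q*1000)
    return np.round(np.array(c)/1000,4),np.round(s,1),round(a,2)
def big(m):
    n,l,st,_=cv2.connectedComponentsWithStats(m.astype(np.uint8),connectivity=4)
    return l==1+np.argmax(st[1:,4])
def gold(im,P,lo,hi):
    h=cv2.cvtColor(im,cv2.COLOR_RGB2HSV); m=(h[...,0]>12)&(h[...,0]<30)&(h[...,1]>150)&(h[...,2]>90)&(P[...,2]>lo)&(P[...,2]<hi)
    return m
E
python3 - <<'E'
from h import *
f=np.load("w1.npz"); im,d,P=f["im"],f["d"],f["P"]; x,y,z=P[...,0],P[...,1],P[...,2]
roi=(x>.42)&(x<.68)&(y>-.14)&(y<.1)
mb=big(roi&(z>.035)&(z<.065)); print("box",rect(P,mb),np.nanmedian(z[mb]))
mm=big(roi&(z>.075)&(z<.12)); print("model",rect(P,mm),np.nanpercentile(z[mm],[5,50,99]))
st=big(roi&(z>.08)&(z<.0905)); print("stone",rect(P,st))
g=gold(im,P,.04,.062)&roi
n,l,s,c=cv2.connectedComponentsWithStats(g.astype(np.uint8))
for k in range(1,n):
    if s[k,4]>8: q=P[l==k]; print("gold",s[k,4],c[k]*1.5,np.round(q.mean(0),4),np.round((q.min(0)+q.max(0))/2,4), np.round(np.ptp(q,0),3))
bd=big((z>.008)&(z<.024)&(y<-.12)&(y>-.4)&(x>.38)&(x<.6)); print("board seen",rect(P,bd),np.nanmedian(z[bd]))
f=np.load("top.npz");P=f["P"];x,y,z=P[...,0],P[...,1],P[...,2]
h=cv2.cvtColor(f["im"],cv2.COLOR_RGB2HSV)
bd=big((h[...,1]>60)&(y<-.12)&(y>-.42)&(x>.36)&(x<.62)); print("board top",rect(P,bd),np.nanmedian(z[bd]))
E
```

```text
box (array([ 0.5517, -0.0377]), array([160.2, 141.7]), 89.32) 0.054241401627202535
model (array([ 0.545 , -0.0193]), array([60., 48.]), 81.87) [0.08739308 0.09043765 0.09953845]
stone (array([ 0.5451, -0.019 ]), array([59.4, 48. ]), 82.07)
gold 62 [413.70967742 204.41129032] [0.5016 0.0232 0.0537] [0.501  0.0227 0.0491] [0.016 0.016 0.015]
gold 50 [477.51 254.88] [ 0.5821 -0.038   0.0535] [ 0.582 -0.038  0.05 ] [0.014 0.016 0.013]
gold 53 [410.66037736 299.88679245] [ 0.5002 -0.0969  0.0533] [ 0.5007 -0.0968  0.0494] [0.016 0.017 0.013]
board seen (array([ 0.495 , -0.2691]), array([140.1, 140. ]), 16.26) 0.019302952609354884
board top (array([ 0.4964, -0.2693]), array([147.6, 150.9]), 15.84) 0.017136284135564006
```

```bash
python3 - <<'E'
from h import *
for n in("w1","top","scene"):
    f=np.load(n+".npz"); P=f["P"]; x,y,z=P[...,0],P[...,1],P[...,2]
    for nm,r in(("mat",(.62,.68,-.12,.06)),("mat2",(.4,.46,-.1,.1)),("wood",(.2,.28,-.15,.15)),("wood2",(.88,.93,-.2,.2)),("boxtop",(.50,.53,-.08,.0))):
        m=(x>r[0])&(x<r[1])&(y>r[2])&(y<r[3]); print(n,nm,m.sum(),np.round(np.nanmedian(z[m]),4) if m.any() else 0)
E
```

```text
w1 mat 2458 0.0044
w1 mat2 25902 0.4764
w1 wood 6035 0.0012
w1 wood2 4852 0.0014
w1 boxtop 7176 0.4423
top mat 801 0.0033
top mat2 923 0.003
top wood 1892 -0.0002
top wood2 1426 0.0003
top boxtop 200 0.054
scene mat 800 0.0041
scene mat2 657 0.0038
scene wood 1195 0.0014
scene wood2 2360 0.0003
scene boxtop 38 0.0882
```

```bash
cat >> h.py <<'E'
def down(yaw):  # tool y along object x at yaw
    c,s=np.cos(yaw),np.sin(yaw)
    return np.array([[c,-s,0],[s,c,0],[0,0,1]])@np.array([[0,1,0],[1,0,0],[0,0,-1.]])
def st(*k):
    s=env.sense(); print(*k,"t",round(s["t"],2),np.round(s["ee_pos"],4),"w",round(s["gripper_width"],4),"gf",np.round(s["grasp_force"],1),"F",np.round(s["wrist_force"],1))
E
python3 - <<'E'
from h import *
R=down(np.radians(-8))
c=np.array([.545,-.019])
effector.release()
env.reach([*c,.16],R); st("above")
env.movel([*c,.068],rate=.1); st("down")
effector.grasp(squeeze=20); st("grasp")
env.movel([*c,.12],rate=.1); st("lift")
b=[.495,-.269]
env.movel([*b,.12],rate=.2); st("over")
env.movel([*b,.0345],rate=.08); st("low")
effector.release(); env.pause(.2)
env.movel([*b,.15],rate=.15); st("up")
# view of plate
env.reach([.36,.27,.33],down(0.05)); im,d,P=cam("wrist"); np.savez("w2.npz",im=im,d=d,P=P); save("w2.png",im,1.5); st("view")
E
```

```text
above t 4.28 [ 0.5457 -0.019   0.1611] w 0.0918 gf 0.0 F [ 0.1 -1.1  0.4]
down t 5.34 [ 0.5455 -0.0191  0.0686] w 0.0918 gf 0.0 F [-0.   0.6  0.3]
grasp t 6.08 [ 0.545 -0.019  0.068] w 0.0478 gf 20.0 F [-0.2  0.2  0.8]
lift t 6.74 [ 0.5447 -0.0188  0.1198] w 0.0479 gf 20.0 F [-0.8  1.3 -2.5]
over t 8.17 [ 0.4953 -0.2677  0.1198] w 0.0477 gf 20.0 F [-0.2  0.3 -1.6]
low t 9.38 [ 0.4954 -0.2693  0.035 ] w 0.0479 gf 20.0 F [ 0.2  0.2 -1.2]
up t 11.28 [ 0.4945 -0.2685  0.1493] w 0.0919 gf 0.0 F [-0.9 -0.7  0.1]
view t 13.43 [0.3605 0.2693 0.3297] w 0.0919 gf 0.0 F [ 0.2 -0.7 -0.2]
```

View pics/w2.png

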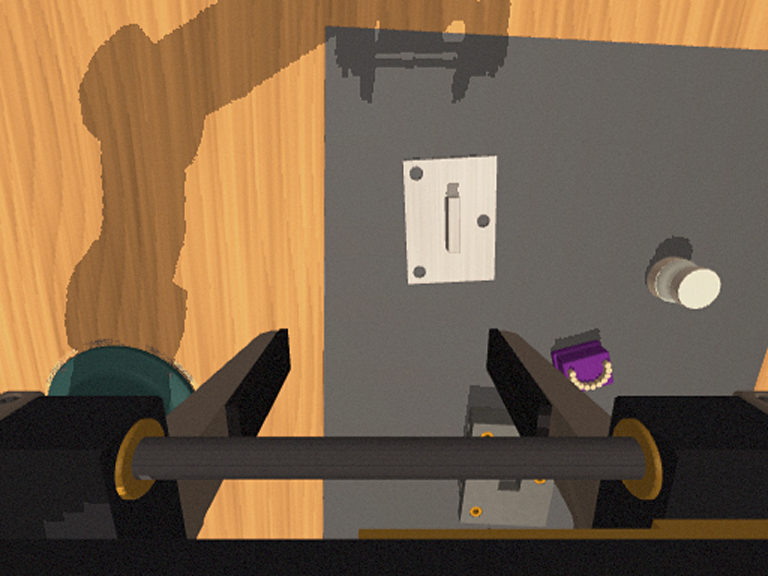

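The wrist view shows the aluminium plate centred near (451,219). Its holes are at (416,173), (419,272) and, on the +x side, (483,221); the handle is at (453,222). The box top is now clear.

```bash
cat >> h.py <<'E'
def plate(im,P,box,zr):
    x,y,z=P[...,0],P[...,1],P[...,2]
    h=cv2.cvtColor(im,cv2.COLOR_RGB2HSV)
    roi=(x>box[0])&(x<box[1])&(y>box[2])&(y<box[3])
    m=big(roi&(h[...,1]<40)&(h[...,2]>130)&(z>zr[0])&(z<zr[1]))
    r=rect(P,m)
    cs,_=cv2.findContours(m.astype(np.uint8),cv2.RETR_EXTERNAL,cv2.CHAIN_APPROX_NONE)
    fill=np.zeros(m.shape,np.uint8); cv2.drawContours(fill,cs,-1,1,-1)
    return m,fill,r
E
python3 - <<'E'
from h import *
f=np.load("w2.npz"); im,P=f["im"],f["P"]
m,fill,r=plate(im,P,(.34,.55,.18,.42),(.0,.02)); zz=np.nanmedian(P[m][:,2]); print("plate",r,zz)
n,l,s,c=cv2.connectedComponentsWithStats(((fill>0)&~m).astype(np.uint8))
for k in range(1,n):
    if s[k,4]>15: q=P[l==k]; print(s[k,4],c[k]*1.5,np.round(np.nanmean(q,0),4))
x,y,z=P[...,0],P[...,1],P[...,2]
hd=big((z>.025)&(z<.05)&(x>.38)&(x<.5)&(y>.22)&(y<.37)); print("handle",rect(P,hd),np.nanmedian(z[hd]))
E
```

```text
plate (array([0.4369, 0.2926]), array([112.5, 153.4]), 5.74) 0.009295181899996174
60 [415.675 173.05 ] [0.3905 0.3487 0.0044]
406 [452.00615764 222.82389163] [0.4344 0.2948 0.0348]
59 [482.87288136 220.62711864] [0.4772 0.2965 0.0048]
52 [418.64423077 272.04807692] [0.4026 0.2276 0.0048]
handle (array([0.4354, 0.2932]), array([13.8, 63.8]), 5.42) 0.038983120849499675
```

```bash
python3 - <<'E'
from h import *
c=[.4358,.2930]; R=down(np.radians(5.65))
env.reach([*c,.12],R)
env.movel([*c,.014],rate=.08); st("down")
effector.grasp(squeeze=45); st("grasp")
env.movel([*c,.17],rate=.1); st("lift")
im,d,P=cam("wrist"); np.savez("w3.npz",im=im,d=d,P=P); save("w3.png",im,1)
env.movel([.541,-.0375,.17],down(-.0117),rate=.15); st("over")
im,d,P=cam("wrist"); np.savez("w4.npz",im=im,d=d,P=P); save("w4.png",im,1.5)
E
```

```text
down t 15.81 [0.4361 0.2933 0.0145] w 0.0918 gf 0.0 F [-0.1  0.  -0.5]
grasp t 16.97 [0.4358 0.293  0.014 ] w 0.0132 gf 45.0 F [-0.2  0.5 -0.6]
lift t 18.68 [0.4355 0.2927 0.1694] w 0.0138 gf 45.0 F [-0.7 -0.2 -3.5]
over t 21.18 [ 0.5409 -0.0368  0.17  ] w 0.0133 gf 45.0 F [ 0.   0.2 -3.2]
```

View pics/w4.png

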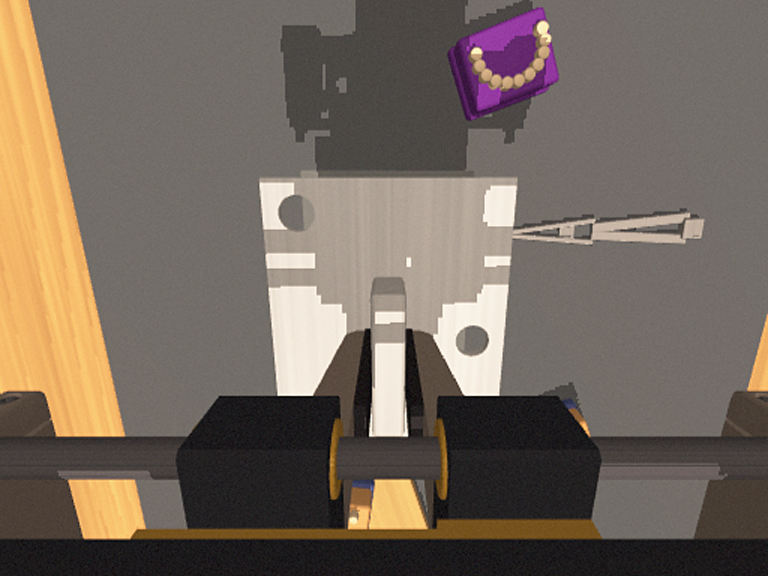

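The plate is held level. Hole1 is at (296,212), hole2 at (472,340), and the purple model is clear of it. Next I measure the plate relative to the tool.

```bash
python3 - <<'E'
from h import *
f=np.load("w4.npz"); im,P,d=f["im"],f["P"],f["d"]; x,y,z=P[...,0],P[...,1],P[...,2]
s=env.sense(); tcp=np.array(s["ee_pos"]); print("tcp",tcp,np.round(s["tcp_rot"],4).tolist())
vv,uu=np.mgrid[:384,:512]
pl=(z>.150)&(z<.180)&(uu>165)&(uu<355)&(vv>112)&(vv<262)
pl=big(pl)
q=P[pl]; A=np.c_[q[:,:2],np.ones(len(q))]
for _ in range(4):
    k=np.linalg.lstsq(A,q[:,2],rcond=None)[0]; r=q[:,2]-A@k; g=abs(r)<.003; q,A=q[g],A[g]
print("plane slopes",k[:2],"z at tcp",k@[*tcp[:2],1],len(q))
# intersect rays with plane
i=viewer.camera_info("wrist"); T=np.array(i["T_tool_cam"]);K=np.array(i["intrinsics"]);Rt=np.array(s["tcp_rot"]);Rc=Rt@T[:3,:3];e=tcp+Rt@T[:3,3]
def hit(u,v):
    D=np.stack([(u-K[0,2])/K[0,0],-(v-K[1,2])/K[1,1],-np.ones_like(u)],-1)@Rc.T
    t=(k[0]*e[0]+k[1]*e[1]+k[2]-e[2])/(D[...,2]-k[0]*D[...,0]-k[1]*D[...,1]); return e+D*t[...,None]
H=hit(uu.astype(float),vv.astype(float))
res=z-(H[...,:2]@k[:2]+k[2])
for nm,c in(("h1",(296/1.5,212/1.5)),("h2",(472/1.5,340/1.5))):
    m=((uu-c[0])**2+(vv-c[1])**2<18**2)&(res<-.003)
    m=big(m); hh=H[m]; ce,ra=cv2.minEnclosingCircle((hh[:,:2]*1000).astype(np.float32)); print(nm,m.sum(),"mean",np.round(hh.mean(0)-tcp,4),"circ",np.round(np.array(ce)/1000-tcp[:2],4),ra)
on=big((abs(res)<.004)&(uu>165)&(uu<355)&(vv>112)&(vv<258))
# edges: left/right per row, top per column
L=[];Rr=[];Tp=[]
for r in range(125,220): c=np.where(on[r])[0]; L.append(H[r,c[0]][:2]-tcp[:2]); Rr.append(H[r,c[-1]][:2]-tcp[:2])
for c in range(185,335): r=np.where(on[:,c])[0]; Tp.append(H[r[0],c][:2]-tcp[:2])
for nm,E,ax in(("L",L,1),("R",Rr,1),("T",Tp,0)):
    E=np.array(E); p=np.polyfit(E[:,ax],E[:,1-ax],1); print(nm,"slope",p[0],"at0",p[1])
hd=big((res>.022)&(res<.04)&(uu>235)&(uu<280)&(vv>180)&(vv<290)); hq=P[hd]; print("handle x",np.round([hq[:,0].min()-tcp[0],hq[:,0].max()-tcp[0],hq[:,1].max()-tcp[1]],4),np.median(hq[:,2]))
E
```

```text
tcp [ 0.54093137 -0.03687828  0.16996761] [[0.0107, 0.9999, -0.0001], [0.9999, -0.0107, 0.0002], [0.0002, -0.0001, -1.0]]
plane slopes [1.01706066e-05 5.55941771e-04] z at tcp 0.16516349592224144 18089
h1 435 mean [-0.0384  0.061  -0.0048] circ [-0.0385  0.0609] 7.788261890411377
h2 313 mean [ 0.0402  0.0008 -0.0048] circ [0.0403 0.0007] 7.7092108726501465
L slope 0.00895491618893293 at0 -0.05404783192657293
R slope 0.009118977280109875 at0 0.05528515430044778
T slope -0.009765363346622619 at0 0.07483565260156051
handle x [-0.0132  0.0135  0.0327] 0.1950669478992528
```

```bash
python3 - <<'E'
from h import *
f=np.load("w2.npz"); im,P=f["im"],f["P"]; x,y,z=P[...,0],P[...,1],P[...,2]
g=gold(im,P,.04,.065)&(x>.45)&(x<.65)&(y>-.15)&(y<.06)
n,l,s,c=cv2.connectedComponentsWithStats(g.astype(np.uint8))
for k in range(1,n):
    if s[k,4]>8: print("w2 gold",s[k,4],c[k]*1.5,np.round(P[l==k].mean(0),4))
env.movel([.5407,-.0381,.17],down(-.0135),rate=.05)
env.movel([.5407,-.0381,.087],rate=.06); env.pause(.5); st("hover")
im,d,P=cam("scene"); np.savez("s5.npz",im=im,d=d,P=P)
c=im[90:240,150:330]; save("s5.png",c,4)
x,y,z=P[...,0],P[...,1],P[...,2]
m=big((x>.4)&(x<.6)&(y>-.36)&(y<-.17)&(z>.045)&(z<.07)); print("model",rect(P,m),np.nanmedian(z[m]))
im,d,P=cam("wrist"); np.savez("w5.npz",im=im,d=d,P=P)
E
```

```text
w2 gold 20 [486.525 433.65 ] [0.5018 0.0276 0.0534]
w2 gold 15 [539.  480.9] [ 0.5809 -0.0419  0.0545]
w2 gold 40 [475.0125 511.0125] [ 0.5002 -0.0969  0.054 ]
hover t 23.52 [ 0.5407 -0.0381  0.087 ] w 0.0137 gf 45.0 F [ 0.2 -0.8 -3.2]
model (array([ 0.4974, -0.2687]), array([55.6, 49. ]), 75.79) 0.05660152925871231
```

View pics/s5.png

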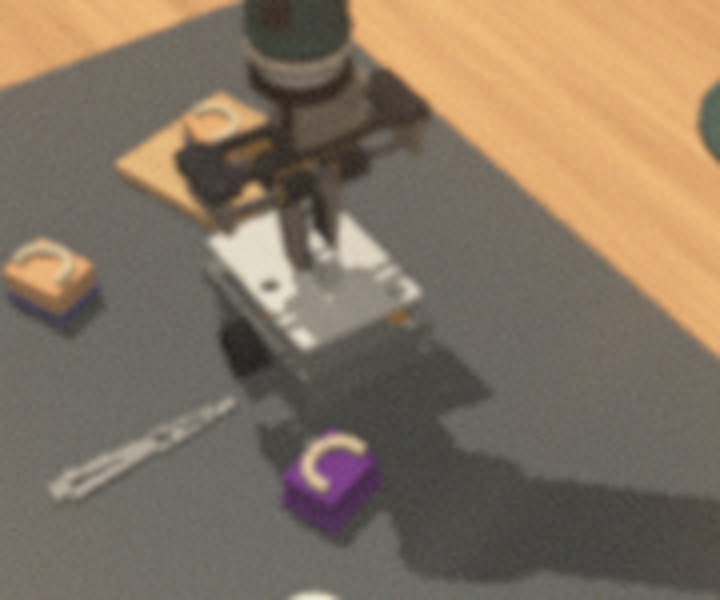

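The scene crop shows the plate level above the box at (315,280), the model upright on the board at (210,120), and the bystanders untouched. The hole0 position agrees between two wrist viewpoints, so I am handing in.

```bash
python3 -c "
from h import *
st('final'); print(workorder.finish_job())"
```

```text
final t 23.62 [ 0.5407 -0.0381  0.087 ] w 0.0135 gf 45.0 F [-0.6 -0.3 -2.9]
the job is handed in; nothing more can be done
None
```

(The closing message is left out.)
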